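Close a bird automaton's wind chest on its dowels and hold it shut

ROBOT

A 6-joint arm with a two-finger parallel gripper is mounted at the origin on the work surface. World frame = base frame: x ahead of the robot, y to its left, z up, the work surface at z = 0. Lengths are in m, angles in rad, forces in N, time in s.
With the tool pointing down it reaches from about 0.35 to 0.85 m from the base axis. Payload 8.1 kg.
Tool frame: the origin (TCP) lies on the centre line of the jaws, within the pads' length; the fingertips stand tips_ahead ahead of it and the grasp point (between the pads) lies 5 mm behind it (tips_ahead is the distance from the TCP to the fingertips, in m); z points along the fingers, y is the line along which they close (so a half turn about z gives the same grasp; the last joint's range is limited). The gripper opens to 93 mm and grips with 3 to 60 N. Pads are 15 mm wide; open, the fingers measure 128 mm over their backs; the gripper's body (75 mm by 188 mm) begins 65 mm behind the grasp point.
Start: joints at [-0.085, 0.13, 1.488, -0, 1.523, -0.085], TCP at [0.6, 0, 0.212] pointing down, gripper open.
Joint ranges: [-2.96, 2.96], [-0.89, 2.26], [0.02, 2.5], [-1.34, 4.48], [0, 2.73], [-2.66, 2.66]. Speed limits (rad/s): [2.39, 2.39, 2.79, 3.14, 3.14, 3.14].

INTERFACE

Orientations are given as a unit quaternion [w, x, y, z].
In Python, from workcell import * gives the robot as it stands.
- The arm moves only by the shell command python3 -m jog 'ROWS' [OPENING] [FORCE]. ROWS is JSON, a list of rows, each a list of 6 numbers: the shift along the tool's x, y, z as a fraction of full scale, then the turn, a rotation vector about the tool's x, y, z as a fraction of full scale. In form: [[dx, dy, dz, ax, ay, az], ...]. A call has 1 to 5 rows; each row shifts and turns the commanded pose from where the row before left it, along the tool's axes as they then stand; what a row does not reach is not made up. Full scale, the value 1, is 0.03 m for a shift and 8 degrees for a turn. A row lasts 1/10 s, in which the tool goes at most 50 mm and 8.59 degrees, less where a joint would pass 70% of its speed; a pose out of reach is approached as far as the arm can. A call with a number of a shift or a turn outside -1 to 1 is refused whole. A call with a gripper value outside its range is refused whole. OPENING is the opening, from -1 (shut) to 1 (fully open), set as the call begins (- or left out, the last holds). The fingers move at their own pace and stop on an object; FORCE is the grip in N (left out, the last holds). Time passes only in rows, so rows that do not move let the fingers close. It gives the time, the measured TCP pose, the force, the opening and the grip force at its end, in the units of the state.
- read_state(): the state, without advancing time (a new reading comes with each control period).
- grab_frame(name): name is "scene" or "side" or "wrist"; returns (picture, depth): 400x640x3 uint8, red, green, blue; 400x640 float32, m along the optical axis (not along the pixel's ray), 0 where there is no reading.
- camera_params(name): a dict with "fx", "fy", "cx", "cy" (pixels), "T" (4x4, takes a point from camera to world coordinates). Camera axes: x right, y up, looking along -z (the intrinsics and any distortion apply to the point x, -y, -z); pixel columns grow to the right and rows downward; lengths in m; the calibration is good to about 2 mm. A picture is of the moment at which its call begins: read the wrist's pose just before it. camera_params takes no time and is no camera call; for the wrist camera it gives the pose at the moment of the call.
- close_job(): hands the job in; it is judged then, once.
The state is a dict: "time_s": time; "joints": joint angles; "joint_vel": joint speeds; "joint_efforts": joint torques, N m; "ee_pos": TCP position; "tcp_rot": TCP orientation; "ft_force": force on the tool from outside, world axes, zero at the start; "torque": the same for the moment, N m; "finger_gap": finger opening in m; "finger_force": force on a finger pad.
Only numpy, scipy, OpenCV 4.12 (cv2) and the standard library are available. Lean on these libraries where they do the work, as an engineer would, in place of code of your own. Each camera call takes 0.05 s, during which the arm holds its last target. There are 200 camera calls.

TASK

Fit the nickel upper half of the robin's wind chest onto the two dowels of the brass lower half, copper pipes at the same end, and press it down against the spring inside until the joint is fully closed and flush all round. Finish still holding it shut, firmly but without forcing it, so that the screws can be put in: the spring lifts the upper half as soon as it is let go. Leave everything else on the bench where it is.

Things in the scene. Friction and masses are not known exactly. Their poses are not given: they have to be found in the camera images.
- lid: Nickel upper half, loose, right way up, 0.18 kg: hollow box open below, 80 (x) x 50 (y) x 26 mm, inside ceiling at z = 22. At each x end a lug 12 mm thick, 34 wide, out to x = +-64, with an upright through hole at x = +-51. Copper pipe stub on top at x = +24, up to z = 41. Origin: centre of underside; x towards the pipe and big hole. Grip across y at mid-box, tips 5 mm above the underside.
- hole_big (a point): Centre of the 12 mm hole in the upper half, at the underside, at the pipe end (lid x = +51 mm).
- hole_small (a point): Centre of the 9 mm hole in the upper half, at the underside, at the other end (lid x = -51 mm).
- chest: Brass lower half strapped to a steel plate 200 x 100 x 12 mm fixed to the bench. Origin: centre of the plate's underside; x towards the big dowel, z up. Box 80 (x) x 50 (y) mm, open above, with end lugs like the upper half's; its flat top, the joint face, is 42 mm above the bench. A copper pipe leaves it level at the +x end. Clamps at its sides stay below 34 mm.
- seat (a point): Centre of the joint face of the lower half, 42 mm above the bench; axes as the chest's. With the chest closed the upper half's origin lies here, the two x axes pointing the same way.
- dowel_big (a point): Foot of the big steel dowel, in the joint face at chest x = +51 mm: 10 mm in diameter, 22 mm high, its top 8 mm tapering to 4 mm.
- dowel_small (a point): Foot of the small steel dowel, in the joint face at chest x = -51 mm: 7 mm in diameter, 22 mm high, its top 8 mm tapering to about 3 mm. The big dowel does not pass through the small hole, so the upper half fits one way round only.
- follower (a joint): Sprung brass follower in the middle of the lower half: stem with a 22 mm disc, its top 29 mm above the joint face. Value: m pushed down; 0 free, 0.007 with the chest closed, stop at 0.010. It meets the upper half's ceiling 7 mm before the joint closes and pushes up with 5.6 N there, 10.5 N when closed: more than the upper half weighs.
- robin: Painted tin robin on a round brass foot, 48 mm foot, about 80 mm high and 95 mm long, loose; origin under the foot. Bystander.
- gear_plate: Nickel gear train plate 110 x 72 x 4 mm with brass wheels and pillars up to 26 mm high, loose; origin centre of the underside. Bystander.
- plinth: Round walnut plinth, 90 mm in diameter, 32 mm high, loose; origin centre of the underside. Bystander.
- pin_vise: Ivory-handled pin vise lying on the bench, about 105 mm long, 12 mm thick, loose; origin under the handle's middle. Bystander.
- screw_tray: Brass tray with the chest's screws, 80 x 60 x 14 mm, loose; origin centre of the underside. Bystander.
- screwdriver: Screwdriver with a red handle lying on the bench, 170 mm long, loose. Bystander.
Not all that is in view belongs to the job. Of the things that look like the lid, take the one that is farthest to the robot's right at the start.

How it is judged:
By the outcome, as a careful person would: the job done as asked, in the order asked, and still so for the second after the job is handed in, while the arm keeps its last pose, push and grip.
It also fails if it takes over 37 s, if anything falls off the work surface, if the arm or the gripper's body presses on something with over 40 N, if the wrist force passes 120 N, or if a joint passes its speed limit or range.

## Working session

There is one attempt and no reset: what is moved stays moved. The work goes in short steps, Python scripts to look and compute and a shell command to move; the robot and the scene stay as the last step left them, time stands still between calls to the robot, and variables do not carry over. Pictures are saved under pics/ and viewed, at most 10 in all, crops included, and the job is handed in when it is done.

```bash
mkdir -p pics; ls; python3 - <<'E'
from workcell import *
import cv2,numpy as np
s=read_state();print(s)
for n in("scene","side","wrist"):
    p=camera_params(n);print(n,p)
    im,d=grab_frame(n);np.savez(f"pics/{n}0.npz",im=im,d=d,T=p["T"]);cv2.imwrite(f"pics/{n}0.png",im[:,:,::-1])
E
```

```text
pics
{'time_s': 0.0, 'joints': array([-8.54096399e-02,  1.31137124e-01,  1.48928930e+00, -1.65384732e-05,
        1.52299580e+00, -8.54170277e-02]), 'joint_vel': array([-0.00097098, -0.00100096, -0.00182395,  0.00040324, -0.00045321,
        0.00106184]), 'joint_efforts': array([-1.61290725e-03, -5.59853125e+01, -4.91755986e+01,  7.67333270e-02,
        3.59135563e-02, -2.97389461e-04]), 'ee_pos': array([5.99413831e-01, 6.03739399e-05, 2.10796322e-01]), 'tcp_rot': array([-6.94354510e-04,  7.07103589e-01,  7.07109382e-01, -5.95627455e-04]), 'ft_force': array([ 0.10640542, -0.39359055,  0.75152923]), 'torque': array([ 0.01288819, -0.0016626 , -0.00275355]), 'finger_force': 0.0, 'finger_gap': 0.09287491446495388}
scene {'fx': 472.11107718359364, 'fy': 472.11107718359364, 'cx': 323.79880838874783, 'cy': 205.8059139465146, 'T': array([[ 0.19622561, -0.73764494,  0.64604602,  1.37799344],
       [ 0.98039471,  0.13553797, -0.14302333, -0.24134191],
       [ 0.01793667,  0.66144494,  0.74977921,  0.98899192],
       [ 0.        ,  0.        ,  0.        ,  1.        ]])}
side {'fx': 360.93194731650624, 'fy': 360.93194731650624, 'cx': 312.9680087477759, 'cy': 198.6750224687145, 'T': array([[-0.87934706,  0.37417468, -0.29452004,  0.33453125],
       [-0.47586276, -0.66788889,  0.57225787,  0.43589382],
       [ 0.01741774,  0.6433644 ,  0.76536193,  0.71035288],
       [ 0.        ,  0.        ,  0.        ,  1.        ]])}
wrist {'fx': 295.30629860842373, 'fy': 295.30629860842373, 'cx': 319.45462488102515, 'cy': 200.4998400724254, 'T': array([[ 9.99998486e-01, -2.91092539e-04,  1.71567517e-03,
         5.99672629e-01],
       [-1.39167531e-04,  9.69374898e-01,  2.45585603e-01,
         6.82857586e-02],
       [-1.73462058e-03, -2.45585470e-01,  9.69373389e-01,
         3.83681880e-01],
       [ 0.00000000e+00,  0.00000000e+00,  0.00000000e+00,
         1.00000000e+00]])}
```

View pics/scene0.png

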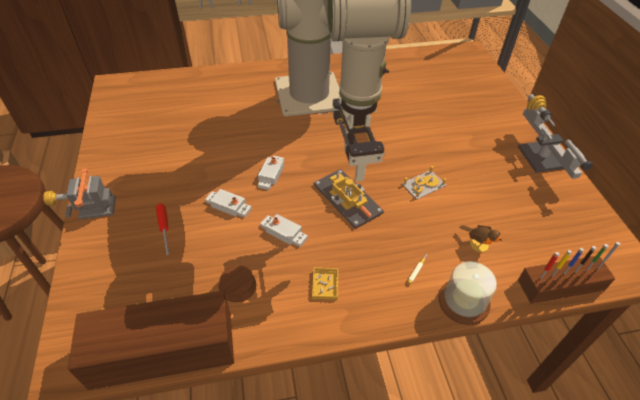

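View pics/side0.png

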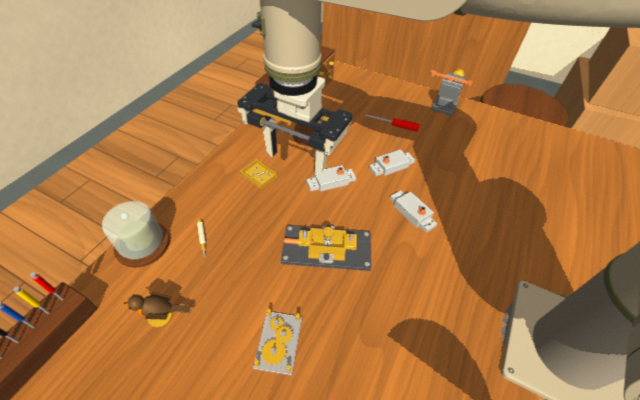

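```bash
python3 -c "
import workcell;print([(k,v) for k,v in vars(workcell).items() if not k.startswith('__') and not callable(v)], [k for k in dir(workcell) if not k.startswith('_')])"
```

```text
[('tips_ahead', 0.014)] ['IKError', 'camera_params', 'close_job', 'grab_frame', 'read_state', 'tips_ahead']
```

The scene view shows three lid-like boxes: A (270,171), B (228,203) and C (284,230). The robot's right (-y) is image left, so B fits. The chest is at (348,195), with its pipe towards (370,212). Next I measure all of these and enlarge the lids.

```bash
cat > h.py <<'E'
import numpy as np,cv2
from workcell import *
def ray(uv,p,T,z):
    uv=np.atleast_2d(uv).astype(float);T=np.asarray(T)
    d=np.c_[(uv[:,0]-p["cx"])/p["fx"],-(uv[:,1]-p["cy"])/p["fy"],-np.ones(len(uv))]@T[:3,:3].T
    return T[:3,3]+d*((z-T[2,3])/d[:,2])[:,None]
def cloud(d,p,T):
    v,u=np.mgrid[:d.shape[0],:d.shape[1]];T=np.asarray(T)
    P=np.stack([(u-p["cx"])/p["fx"]*d,-(v-p["cy"])/p["fy"]*d,-d],-1)
    return P@T[:3,:3].T+T[:3,3]
def blobs(m,amin):
    n,l,s,c=cv2.connectedComponentsWithStats(m.astype(np.uint8))
    return [(l==i,s[i],c[i]) for i in range(1,n) if s[i][4]>=amin]
def rect(P):
    r=cv2.minAreaRect((P[:,:2]*1000).astype(np.float32));b=cv2.boxPoints(r)
    e=[b[1]-b[0],b[2]-b[1]];e=max(e,key=np.linalg.norm)
    return np.array(r[0]),sorted(r[1]),np.degrees(np.arctan2(e[1],e[0]))
E
python3 - <<'E'
from h import *
for n in("scene","side"):
    f=np.load(f"pics/{n}0.npz");im,d,T=f["im"],f["d"],f["T"];p=camera_params(n)
    W=cloud(d,p,T);h=cv2.cvtColor(im,cv2.COLOR_RGB2HSV)
    R=(W[...,0]>.3)&(W[...,0]<.85)&(abs(W[...,1])<.4)&(d>0)
    print(n)
    top=R&(h[...,1]<60)&(h[...,2]>120)&(W[...,2]<.06)&(W[...,2]>.008)
    for m,s,c in blobs(top,150):
        q=m&(W[...,2]>.021)&(W[...,2]<.031)
        if q.sum()<100: continue
        x,y,w,hh=s[:4]; cop=np.zeros_like(m);cop[y-4:y+hh+4,x-4:x+w+4]=1
        # top-plane silhouette by casting rays at z=.026
        uv=np.argwhere(q)[:,::-1]; cp=cop&(h[...,1]>110)&(W[...,2]>.03)
        print("lid",c.round(),s[4],"rect",rect(ray(uv,p,T,.026)),"copper",cp.sum(),W[cp].mean(0).round(4),"z",np.median(W[q][:,2]).round(4))
    dark=R&(h[...,2]<95)&(h[...,1]<120)&(W[...,2]>.005)&(W[...,2]<.02)
    for m,s,c in blobs(dark,150):
        print("plate",c.round(),s[4],rect(ray(np.argwhere(m)[:,::-1],p,T,.012)),np.median(W[m][:,2]))
    ch=R&(W[...,2]>.036)&(W[...,2]<.046)&(h[...,1]>100)
    for m,s,c in blobs(ch,40): print("joint",c.round(),s[4],rect(W[m]))
im=cv2.imread("pics/scene0.png");a=cv2.resize(im[145:255,195:395],None,fx=4,fy=4,interpolation=cv2.INTER_CUBIC);cv2.imwrite("pics/crop0.png",a)
E
```

```text
scene
lid [270. 172.] 464 rect (array([ 374.34457397, -182.15803528]), [51.36399841308594, 85.57852935791016], np.float32(-25.804888)) copper 22 [ 0.4936 -0.1805  0.1677] z 0.0266
lid [228. 202.] 598 rect (array([ 478.91464233, -315.63284302]), [54.76168441772461, 83.46822357177734], np.float32(53.703224)) copper 33 [ 0.7892 -0.2766  0.3538] z 0.0267
lid [285. 230.] 664 rect (array([ 600.69903564, -176.88960266]), [54.40829849243164, 85.00325012207031], np.float32(45.243065)) copper 36 [ 0.8493 -0.2098  0.3543] z 0.0266
plate [345. 207.] 431 (array([520.25256348,  15.28019714]), [95.89085388183594, 192.93125915527344], np.float32(23.854307)) 0.012152098585439863
joint [348. 190.] 289 (array([511.94061279,  17.26069641]), [53.09751510620117, 129.09292602539062], np.float32(22.381157))
joint [477. 237.] 73 (array([736.7434082 , 307.77603149]), [25.054460525512695, 60.46818923950195], np.float32(29.958744))
side
lid [392. 162.] 561 rect (array([ 474.61004639, -306.68829346]), [52.97850799560547, 83.67415618896484], np.float32(53.750465)) copper 27 [ 0.4776 -0.2324  0.0861] z 0.0261
lid 
[... 179 characters left out ...]
209.] 796 rect (array([ 372.20132446, -175.61483765]), [53.98174285888672, 81.88629150390625], np.float32(-25.690002)) copper 39 [ 0.3473 -0.0553  0.1572] z 0.0263
plate [356. 253.] 697 (array([468.25506592,   6.29329681]), [102.71688842773438, 104.8656234741211], np.float32(22.70324)) 0.012418374537809695
plate [298. 255.] 424 (array([549.91491699,  70.48735809]), [48.54337692260742, 80.56106567382812], np.float32(24.01023)) 0.012473227497893646
joint [328. 240.] 501 (array([510.63580322,  22.21802139]), [53.094154357910156, 126.92790222167969], np.float32(23.166128))
joint [164. 309.] 143 (array([719.23083496, 318.55615234]), [36.809452056884766, 42.525184631347656], np.float32(-55.54867))
```

View pics/crop0.png

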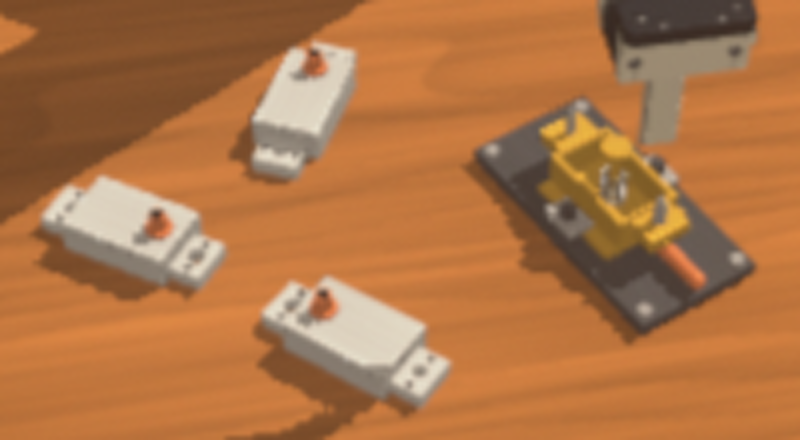

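The crop shows B's pipe (157,222) and big-hole lug (197,260) at its lower right. B has y ≈ -0.31, A -0.18 and C -0.17, so B is the one farthest to the robot's right. I move over it and refine with the wrist camera.

```bash
python3 -m jog '[[-1,-0.4,0,0,0,0],[-1,-0.4,0,0,0,0],[-1,-0.4,0,0,0,0],[-1,-0.4,0,0,0,0],[-1,-0.4,0,0,0,0]]' 1 && python3 -m jog '[[-1,-0.4,0,0,0,0],[-1,-0.4,0,0,0,0],[-1,-0.4,0,0,0,0],[-1,-0.4,0,0,0,0],[-1,-0.4,0,0,0,0]]' && python3 -m jog '[[-0.37,-0.07,0,0,0,0.9],[0,0,0,0,0,0.9],[0,0,0,0,0,0.9],[0,0,0,0,0,0.9],[0,0,0,0,0,0.92]]' && python3 -m jog '[[0,0,0,0,0,0],[0,0,0,0,0,0]]' 
cat >> h.py <<'E'
def snap(name):
    import time
    s=read_state();p=camera_params("wrist");im,d=grab_frame("wrist");T=p["T"]
    cv2.imwrite(f"pics/{name}.png",im[:,:,::-1]);np.savez(f"pics/{name}.npz",im=im,d=d,T=T,R=s["tcp_rot"],P=s["ee_pos"])
    from scipy.spatial.transform import Rotation as Ro
    q=s["tcp_rot"];M=Ro.from_quat([q[1],q[2],q[3],q[0]]).as_matrix()
    print("tcp",s["ee_pos"].round(4),"xhead",np.degrees(np.arctan2(M[1,0],M[0,0])).round(2),"F",s["ft_force"].round(2),"t",s["time_s"])
    return s,p,im,d,np.asarray(T),M,cloud(d,p,T),cv2.cvtColor(im,cv2.COLOR_RGB2HSV)
E
python3 - <<'E'
from h import *
s,p,im,d,T,M,W,h=snap("w1")
m=(d>0)&(h[...,1]<70)&(W[...,2]>.021)&(W[...,2]<.031)&(np.hypot(W[...,0]-.477,W[...,1]+.311)<.06)
c,sz,a=rect(ray(np.argwhere(m)[:,::-1],p,T,.026));print(c,sz,a,m.sum())
print("z",np.median(W[m][:,2]))
E
```

```text
time_s: 0.65
ee_pos: [0.5392, -0.151, 0.2115]
tcp_rot: [-0.0, 0.707, 0.707, -0.0]
ft_force: [-0.2, -0.6, 0.1]
finger_gap: 0.0926
finger_force: 0.0
time_s: 1.15
ee_pos: [0.4792, -0.301, 0.2115]
tcp_rot: [-0.0, 0.707, 0.707, -0.0]
ft_force: [-0.2, 0.0, -0.4]
finger_gap: 0.0926
finger_force: 0.0
time_s: 1.65
ee_pos: [0.4776, -0.311, 0.2114]
tcp_rot: [-0.0, 0.893, 0.45, -0.0]
ft_force: [-0.2, 0.8, -0.4]
finger_gap: 0.0929
finger_force: 0.0
time_s: 1.85
ee_pos: [0.4778, -0.311, 0.2116]
tcp_rot: [-0.0, 0.891, 0.454, -0.0]
ft_force: [-0.7, -0.1, -0.5]
finger_gap: 0.093
finger_force: 0.0
tcp [ 0.4778 -0.311   0.2116] xhead 54.06 F [-0.72 -0.13 -0.47] t 1.85
[ 475.56951904 -312.04421997] [49.74068069458008, 79.09352111816406] 54.052208 2354
z 0.025963941633296878
```

View pics/w1.png

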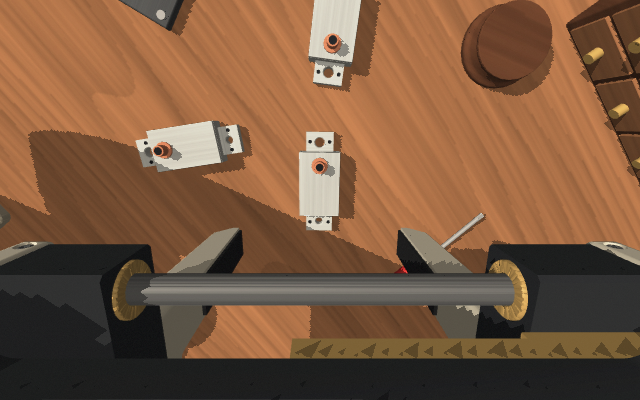

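Lid B is at (319,183). Pipe and big hole point up in the image, which is tool +x, and the rectangle measures 79x50 mm. The way down is clear: the screwdriver tip at (483,215) lies outside the fingers.

```bash
python3 -m jog '[[-0.07,-0.04,1,0,0,0],[0,0,1,0,0,0],[0,0,1,0,0,0],[0,0,1,0,0,0],[0,0,1,0,0,0]]' && python3 -m jog '[[0,0,0.8,0,0,0],[0,0,0.5,0,0,0],[0,0,0.1,0,0,0],[0,0,0,0,0,0],[0,0,0,0,0,0]]'
```

```text
time_s: 2.4
ee_pos: [0.4756, -0.312, 0.0607]
tcp_rot: [0.0, 0.891, 0.454, 0.0]
ft_force: [0.0, -0.0, -0.2]
finger_gap: 0.093
finger_force: 0.0
time_s: 2.9
ee_pos: [0.4767, -0.3129, 0.0214]
tcp_rot: [0.001, 0.892, 0.453, 0.0]
ft_force: [0.8, -0.1, 0.2]
finger_gap: 0.0925
finger_force: 0.0
```

```bash
python3 -m jog '[[0,0,0.07,0,0,0],[0,0,0,0,0,0]]' && python3 -m jog '[[0,0,0,0,0,0],[0,0,0,0,0,0],[0,0,0,0,0,0],[0,0,0,0,0,0],[0,0,0,0,0,0]]' -1 45
```

```text
time_s: 3.1
ee_pos: [0.4763, -0.3125, 0.0186]
tcp_rot: [0.001, 0.892, 0.453, 0.0]
ft_force: [0.9, -0.7, -0.2]
finger_gap: 0.0928
finger_force: 0.0
time_s: 3.6
ee_pos: [0.4757, -0.3121, 0.0177]
tcp_rot: [-0.0, 0.892, 0.453, -0.0]
ft_force: [0.1, 0.3, -0.1]
finger_gap: 0.0572
finger_force: 0.0
```

```bash
python3 -m jog '[[0,0,0,0,0,0],[0,0,0,0,0,0],[0,0,0,0,0,0],[0,0,0,0,0,0]]' && python3 -m jog '[[0,0,-0.5,0,0,0],[0,0,-1,0,0,0],[0,0,-1,0,0,0],[0,0,-1,0,0,0],[0,0,-1,0,0,0]]'
```

```text
time_s: 4.0
ee_pos: [0.4757, -0.3121, 0.0177]
tcp_rot: [-0.0, 0.892, 0.453, 0.0]
ft_force: [0.7, 0.1, -0.8]
finger_gap: 0.0476
finger_force: 45.0
time_s: 4.5
ee_pos: [0.4755, -0.3119, 0.1549]
tcp_rot: [0.0, 0.892, 0.453, 0.0]
ft_force: [0.9, -0.7, -2.2]
finger_gap: 0.0472
finger_force: 45.0
```

```bash
python3 -m jog '[[0,0,-0.5,0,0,0.96],[0,0,-0.5,0,0,0.96],[0,0,-0.5,0,0,0.96],[0,0,-0.3,0,0,0.96]]' && python3 -m jog '[[0.59,-0.9,0,0,0,0],[0.59,-0.9,0,0,0,0],[0.59,-0.9,0,0,0,0],[0.59,-0.9,0,0,0,0],[0.59,-0.9,0,0,0,0]]' && python3 -m jog '[[0.59,-0.9,0,0,0,0],[0.59,-0.9,0,0,0,0],[0,0,0,0,0,0],[0,0,0,0,0,0],[0,0,0,0,0,0]]'
python3 - <<'E'
from h import *
s,p,im,d,T,M,W,h=snap("w2")
R=np.hypot(W[...,0]-.512,W[...,1]-.02)<.14
for lo,hi,n in((.009,.015,"plate"),(.038,.046,"joint"),(.057,.067,"dowtop")):
    m=R&(d>0)&(W[...,2]>lo)&(W[...,2]<hi)
    for b,st,c in blobs(m,6): print(n,c.round(1),st[4],rect(W[b]),W[b].mean(0).round(4))
E
```

```text
time_s: 4.9
ee_pos: [0.476, -0.3122, 0.2093]
tcp_rot: [0.001, 0.98, 0.198, 0.001]
ft_force: [0.6, 0.3, -1.9]
finger_gap: 0.0476
finger_force: 45.0
time_s: 5.4
ee_pos: [0.504, -0.1519, 0.2077]
tcp_rot: [0.0, 0.98, 0.2, 0.0]
ft_force: [0.4, 0.1, -2.5]
finger_gap: 0.0478
finger_force: 45.0
time_s: 5.9
ee_pos: [0.5153, -0.0903, 0.2072]
tcp_rot: [0.0, 0.98, 0.2, 0.0]
ft_force: [-0.1, -1.2, -2.0]
finger_gap: 0.0477
finger_force: 45.0
tcp [ 0.5153 -0.0903  0.2072] xhead 23.1 F [-0.15 -1.16 -2.04] t 5.9
plate [203.2  91.3] 1671 (array([550.87243652,  70.01472473]), [40.95082092285156, 85.1276626586914], np.float32(22.668436)) [0.5596 0.0776 0.0118]
plate [248.7 154.3] 5163 (array([510.0838623 ,  18.81162262]), [99.71221160888672, 199.95155334472656], np.float32(23.314379)) [0.5084 0.0028 0.0119]
joint [229.2 148.3] 2084 (array([510.47122192,  19.42842102]), [50.9390754699707, 127.46614074707031], np.float32(23.717985)) [0.5134 0.0202 0.0417]
joint [233.7 150.8] 50 (array([513.60571289,  15.85770226]), [9.12442398071289, 16.786558151245117], np.float32(42.086742)) [0.5142 0.015  0.0425]
joint [232.2 151.5] 10 (array([512.59924316,  16.60628319]), [1.3317477703094482, 5.937334060668945], np.float32(39.01398)) [0.5125 0.0166 0.0411]
dowtop [220.4 104.1] 57 (array([557.38293457,  39.37622833]), [6.605711460113525, 8.31857967376709], np.float32(17.285208)) [0.5573 0.0389 0.0609]
dowtop [229.2 199.1] 25 (array([464.65475464,  -2.22699881]), [4.075568199157715, 5.129851818084717], np.float32(32.109833)) [ 0.465  -0.0019  0.0602]
```

View pics/w2.png

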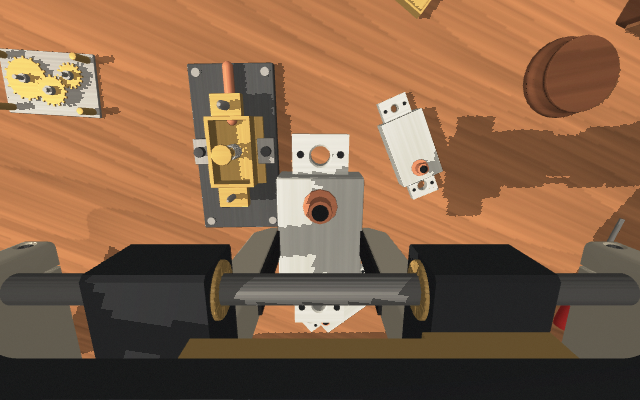

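The chest is clear at about (230,150), big dowel at (220,104) and small dowel at (229,199). The held lid shows its big hole at (319,155) and its pipe at (319,208), so the pipes point the same way. Now I measure the lid's offset in the grip.

```bash
python3 - <<'E'
from h import *
f=np.load("pics/w2.npz");p=camera_params("wrist");T=f["T"];im=f["im"];d=f["d"]
h=cv2.cvtColor(im,cv2.COLOR_RGB2HSV)
from scipy.spatial.transform import Rotation as Ro
q=f["R"];M=Ro.from_quat([q[1],q[2],q[3],q[0]]).as_matrix()
W=cloud(d,p,T);L=(W-f["P"])@M   # tool frame
v,u=np.mgrid[:400,:640]
win=(u>285)&(u<355)&(v>125)&(v<180)
m=win&(h[...,1]<60)&(L[...,2]<.03)&(d>0)&(L[...,0]>.041)
print("lug z",np.percentile(L[m][:,2],[5,50,95]).round(4))
zl=np.median(L[m][:,2]);P=L[m&(abs(L[...,2]-zl)<.003)]
print("x rng",np.percentile(P[:,0],[.5,99.5]),"y rng",np.percentile(P[:,1],[.5,99.5]))
hole=win&(u>305)&(u<335)&(h[...,1]>90)
for b,st,c in blobs(hole,20): 
    zc=f["P"][2]-zl; r=(ray([c],p,T,zc)-f["P"])@M; print("hole",c,st,r)
m=(u>270)&(u<370)&(v>165)&(v<260)&(h[...,1]<60)&(d>0);b=L[m];
zt=np.median(b[:,2]);b=b[abs(b[:,2]-zt)<.003];print("top z",zt,"x max",np.percentile(b[:,0],99.5),"y",np.percentile(b[:,1],[.5,99.5]))
# heading: side edges of the top
for lo in(.0,.01,.02,.03):
    r=b[(b[:,0]>lo)&(b[:,0]<lo+.008)]
    if len(r)>20: print(lo,r[:,1].min().round(4),r[:,1].max().round(4))
E
```

```text
lug z [0.0047 0.0058 0.007 ]
x rng [0.04104772 0.06302639] y rng [-0.01705567  0.01655896]
hole [320.  129.5] [306 126  29   8 232] [[ 0.06559389 -0.0002338   0.00582923]]
hole [319.81439394 154.60606061] [311 146  19  18 264] [[ 0.05094067 -0.00034128  0.00582977]]
top z -0.008138505364781057 x max 0.03924816893870051 y [-0.02519962  0.02417447]
0.0 -0.0259 0.0247
0.01 -0.0255 0.024
0.02 -0.0253 0.0243
0.03 -0.0253 0.0243
```

The lid sits centred in the grip within 0.5 mm, underside 18 mm ahead of the TCP. I move over the seat, then to about 18 mm above the dowel tops.

```bash
python3 -m jog '[[0.32,-0.85,0,0,0,0],[0.32,-0.85,0,0,0,0],[0.32,-0.85,0,0,0,0],[0.32,-0.85,0,0,0,0],[0,0,0.5,0,0,-0.05]]' && python3 -m jog '[[0,0,1,0,0,0],[0,0,1,0,0,0],[0,0,0.8,0,0,0],[0,0,0.2,0,0,0],[0,0,0,0,0,0]]' && python3 -m jog '[[0,0,0,0,0,0],[0,0,0,0,0,0]]'
python3 - <<'E'
from h import *
s,p,im,d,T,M,W,h=snap("w3")
t=np.array([.51065,.01865]);e=np.array([*(t-s["ee_pos"][:2]),0])@M;print("to go tool mm",(e*1000).round(2), M[:,2])
E
```

```text
time_s: 6.45
ee_pos: [0.512, 0.0208, 0.1939]
tcp_rot: [0.0, 0.979, 0.204, 0.002]
ft_force: [0.5, 0.6, -1.6]
finger_gap: 0.0474
finger_force: 45.0
time_s: 6.95
ee_pos: [0.5096, 0.0183, 0.1005]
tcp_rot: [-0.0, 0.979, 0.203, -0.001]
ft_force: [0.5, 0.0, -2.5]
finger_gap: 0.0476
finger_force: 45.0
time_s: 7.15
ee_pos: [0.512, 0.0189, 0.1036]
tcp_rot: [0.0, 0.979, 0.204, 0.001]
ft_force: [0.8, 0.8, -2.3]
finger_gap: 0.0478
finger_force: 45.0
tcp [0.512  0.0189 0.1036] xhead 23.5 F [ 0.81  0.85 -2.3 ] t 7.15
to go tool mm [-1.36 -0.33 -0.  ] [ 2.89850986e-03 -2.48279976e-04 -9.99995768e-01]
```

```bash
python3 -m jog '[[0,0,0,0,0,0],[0,0,0,0,0,0],[0,0,0,0,0,0]]'
python3 - <<'E'
from h import *
s,p,im,d,T,M,W,h=snap("w4")
t=np.array([.51065,.01865]);e=np.array([*(t-s["ee_pos"][:2]),0])@M;print("to go tool mm",(e*1000).round(2))
a=cv2.resize(im[100:330,220:420,::-1],None,fx=2.5,fy=2.5,interpolation=cv2.INTER_CUBIC)
cv2.imwrite("pics/c4.png",a)
E
```

```text
time_s: 7.5
ee_pos: [0.5109, 0.0194, 0.1021]
tcp_rot: [0.0, 0.979, 0.204, 0.0]
ft_force: [-0.0, -0.3, -2.6]
finger_gap: 0.0478
finger_force: 45.0
tcp [0.5109 0.0194 0.1021] xhead 23.53 F [-0.03 -0.33 -2.63] t 7.5
to go tool mm [-0.49  0.56 -0.  ]
```

View pics/c4.png

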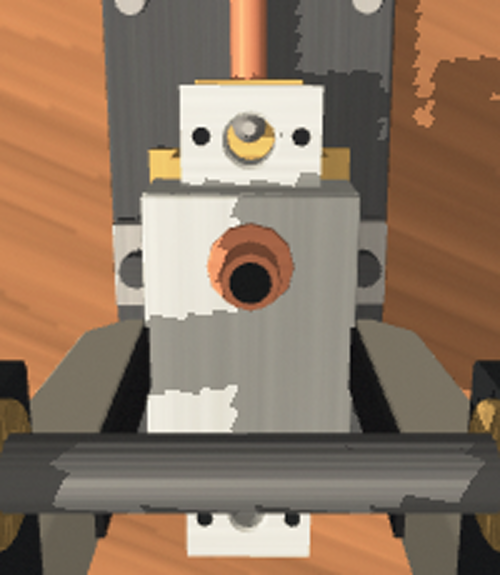

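The big dowel is visible through the big hole at crop (250,130), laterally centred. I lower it in steps and watch the force.

```bash
python3 -m jog '[[-0.02,0.01,0.2,0,0,0],[0,0,0.3,0,0,0],[0,0,0.15,0,0,0],[0,0,0.1,0,0,0],[0,0,0,0,0,0]]' && python3 -m jog '[[0,0,0.05,0,0,0],[0,0,0.05,0,0,0],[0,0,0,0,0,0]]'
```

```text
time_s: 8.05
ee_pos: [0.5097, 0.0188, 0.0783]
tcp_rot: [-0.0, 0.979, 0.204, -0.001]
ft_force: [-1.3, -0.5, -2.4]
finger_gap: 0.0475
finger_force: 45.0
time_s: 8.35
ee_pos: [0.5103, 0.0188, 0.0762]
tcp_rot: [0.0, 0.979, 0.204, 0.0]
ft_force: [-0.3, -0.6, -2.1]
finger_gap: 0.0474
finger_force: 45.0
```

```bash
python3 -m jog '[[0,0,0.07,0,0,0],[0,0,0.07,0,0,0],[0,0,0,0,0,0]]' && python3 -m jog '[[0,0,0.07,0,0,0],[0,0,0.07,0,0,0],[0,0,0,0,0,0],[0,0,0,0,0,0]]'
```

```text
time_s: 8.65
ee_pos: [0.5102, 0.0188, 0.0717]
tcp_rot: [-0.0, 0.979, 0.204, -0.0]
ft_force: [1.1, -0.1, -2.4]
finger_gap: 0.0481
finger_force: 45.0
time_s: 9.05
ee_pos: [0.5103, 0.0188, 0.0678]
tcp_rot: [-0.0, 0.979, 0.204, 0.0]
ft_force: [1.6, 1.0, -2.2]
finger_gap: 0.0477
finger_force: 45.0
```

```bash
python3 -m jog '[[0,0,0.05,0,0,0],[0,0,0.05,0,0,0],[0,0,0,0,0,0]]' && python3 -m jog '[[0,0,0.05,0,0,0],[0,0,0.04,0,0,0],[0,0,0,0,0,0],[0,0,0,0,0,0]]'
```

```text
time_s: 9.35
ee_pos: [0.5105, 0.0188, 0.0653]
tcp_rot: [0.0, 0.979, 0.204, 0.0]
ft_force: [-2.4, 0.7, 4.3]
finger_gap: 0.0473
finger_force: 45.0
time_s: 9.75
ee_pos: [0.5107, 0.0188, 0.0629]
tcp_rot: [0.0, 0.979, 0.204, 0.0]
ft_force: [-2.4, -0.4, 6.2]
finger_gap: 0.0479
finger_force: 45.0
```

```bash
python3 -m jog '[[0,0,0.05,0,0,0],[0,0,0.03,0,0,0],[0,0,0,0,0,0],[0,0,0,0,0,0]]' && python3 -m jog '[[0,0,0.02,0,0,0],[0,0,0,0,0,0],[0,0,0,0,0,0]]'
```

```text
time_s: 10.15
ee_pos: [0.5107, 0.0188, 0.0607]
tcp_rot: [0.0, 0.979, 0.204, 0.0]
ft_force: [-3.0, 1.9, 7.3]
finger_gap: 0.0476
finger_force: 45.0
time_s: 10.45
ee_pos: [0.5107, 0.0188, 0.0602]
tcp_rot: [0.0, 0.979, 0.204, 0.0]
ft_force: [-3.8, 1.7, 8.1]
finger_gap: 0.0476
finger_force: 45.0
```

```bash
python3 -m jog '[[-0.01,-0.01,0.02,0,0,0],[0,0,0,0,0,0],[0,0,0,0,0,0]]' && python3 -m jog '[[0,0,0.02,0,0,0],[0,0,0,0,0,0],[0,0,0,0,0,0]]'
```

```text
time_s: 10.75
ee_pos: [0.5107, 0.0189, 0.0598]
tcp_rot: [0.0, 0.979, 0.204, 0.001]
ft_force: [-2.5, 0.7, 9.2]
finger_gap: 0.0476
finger_force: 45.0
time_s: 11.05
ee_pos: [0.5107, 0.0189, 0.0595]
tcp_rot: [0.0, 0.979, 0.204, 0.001]
ft_force: [-4.6, 0.8, 12.3]
finger_gap: 0.048
finger_force: 45.0
```

```bash
python3 -m jog '[[-0.01,0,0.02,0,0,0],[0,0,0,0,0,0],[0,0,0,0,0,0]]' && python3 -m jog '[[0,0,0.02,0,0,0],[0,0,0,0,0,0],[0,0,0,0,0,0],[0,0,0,0,0,0]]'
python3 - <<'E'
from h import *
s,p,im,d,T,M,W,h=snap("w5");print(M.round(4),s["torque"])
for n in("scene","side"):
    p=camera_params(n);im,d=grab_frame(n);W=cloud(d,p,p["T"]);h=cv2.cvtColor(im,cv2.COLOR_RGB2HSV)
    c=np.radians(23.5);X=(W[...,:2]-[.5105,.019])@np.array([[np.cos(c),-np.sin(c)],[np.sin(c),np.cos(c)]])
    for nm,lo,hi in(("+",.043,.062),("-",-.062,-.043)):
        m=(d>0)&(X[...,0]>lo)&(X[...,0]<hi)&(abs(X[...,1])<.015)&(h[...,1]<60)&(W[...,2]>.046)&(W[...,2]<.06)
        if m.sum()>5: print(n,"lug top",nm,m.sum(),np.median(W[m][:,2]).round(4),"expect .054")
    v,u=np.where((abs(X).max(-1)<.09)&(W[...,2]>0)&(W[...,2]<.07)&(d>0));a,b=max(v.min()-10,0),v.max()+10;c0,e=u.min()-10,u.max()+10
    cv2.imwrite(f"pics/{n}5.png",cv2.resize(im[a:b,c0:e,::-1],None,fx=4,fy=4,interpolation=cv2.INTER_CUBIC)[:600,:400])
A=[cv2.imread(f"pics/{n}5.png") for n in("scene","side")];H=max(a.shape[0] for a in A)
cv2.imwrite("pics/both5.png",np.hstack([cv2.copyMakeBorder(a,0,H-a.shape[0],0,0,0) for a in A]))
E
```

```text
time_s: 11.35
ee_pos: [0.5108, 0.0189, 0.0595]
tcp_rot: [0.0, 0.979, 0.204, 0.001]
ft_force: [-5.2, 1.4, 15.4]
finger_gap: 0.0479
finger_force: 45.0
time_s: 11.75
ee_pos: [0.5108, 0.0189, 0.0594]
tcp_rot: [0.0, 0.979, 0.204, 0.001]
ft_force: [-8.4, 1.0, 21.3]
finger_gap: 0.0481
finger_force: 45.0
tcp [0.5108 0.0189 0.0594] xhead 23.53 F [-8.39  1.02 21.31] t 11.75
[[ 0.9168  0.3993  0.0023]
 [ 0.3993 -0.9168 -0.    ]
 [ 0.0021  0.001  -1.    ]] [0.30672174 1.60345085 0.03669156]
scene lug top + 59 0.0554 expect .054
side lug top + 81 0.0544 expect .054
side lug top - 82 0.0546 expect .054
```

View pics/both5.png

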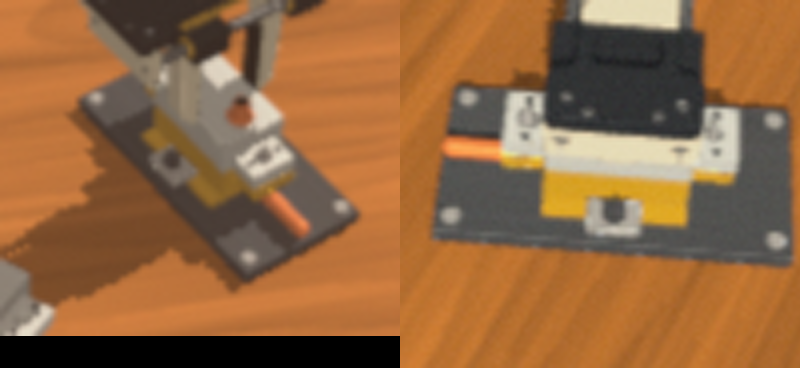

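The joint looks closed: no gap at either lug, and both lug tops measure about 54.5 mm against 54 expected. I ease the sideways force and check the load.

```bash
python3 -m jog '[[-0.02,-0.01,0,0,0,0],[0,0,0,0,0,0],[0,0,0,0,0,0]]'; python3 - <<'E'
from workcell import *
s=read_state();print(s["torque"],s["tcp_rot"],s["ee_pos"])
E
```

```text
time_s: 12.2
ee_pos: [0.5108, 0.0188, 0.0594]
tcp_rot: [0.0, 0.979, 0.204, 0.002]
ft_force: [-4.8, 0.9, 18.1]
finger_gap: 0.0479
finger_force: 45.0
[0.37479126 1.01113738 0.06040267] [4.17852275e-04 9.78998940e-01 2.03856942e-01 1.80236121e-03] [0.51076496 0.01884741 0.05943846]
```

```bash
python3 -m jog '[[-0.02,-0.01,0.01,0,0,0],[0,0,0,0,0,0],[0,0,0,0,0,0],[0,0,0,0,0,0],[0,0,0,0,0,0]]'; python3 -m jog '[[0,0,0,0,0,0],[0,0,0,0,0,0],[0,0,0,0,0,0],[0,0,0,0,0,0],[0,0,0,0,0,0]]'; python3 - <<'E'
from h import *
s=read_state();print(s["torque"],s["tcp_rot"],s["ee_pos"])
for n in("side","side","side"):
    p=camera_params(n);im,d=grab_frame(n);W=cloud(d,p,p["T"]);h=cv2.cvtColor(im,cv2.COLOR_RGB2HSV)
    c=np.radians(23.5);X=(W[...,:2]-[.5105,.019])@np.array([[np.cos(c),-np.sin(c)],[np.sin(c),np.cos(c)]])
    r=[]
    for lo,hi in((.043,.062),(-.062,-.043)):
        m=(d>0)&(X[...,0]>lo)&(X[...,0]<hi)&(abs(X[...,1])<.015)&(h[...,1]<60)&(W[...,2]>.046)&(W[...,2]<.06)
        r.append(W[m][:,2].mean().round(4))
    print(r)
E
```

```text
time_s: 12.7
ee_pos: [0.5107, 0.0189, 0.0595]
tcp_rot: [0.001, 0.979, 0.204, 0.002]
ft_force: [-4.1, 1.1, 17.1]
finger_gap: 0.0475
finger_force: 45.0
time_s: 13.2
ee_pos: [0.5107, 0.0189, 0.0594]
tcp_rot: [0.001, 0.979, 0.204, 0.002]
ft_force: [-3.0, 1.5, 17.2]
finger_gap: 0.0478
finger_force: 45.0
[0.39886809 0.70427552 0.08584282] [5.66685892e-04 9.79000234e-01 2.03843584e-01 2.45249420e-03] [0.51072737 0.01887459 0.0594375 ]
[np.float64(0.0546), np.float64(0.0547)]
[np.float64(0.0548), np.float64(0.0546)]
[np.float64(0.0547), np.float64(0.0549)]
```

```bash
python3 -m jog '[[0,0,0.01,0,-0.03,0],[0,0,0,0,0,0],[0,0,0,0,0,0],[0,0,0,0,0,0],[0,0,0,0,0,0]]'; python3 - <<'E'
from h import *
from scipy.spatial.transform import Rotation as Ro
s=read_state();q=s["tcp_rot"];print(Ro.from_quat([*q[1:],q[0]]).as_matrix().round(4),s["torque"],s["ee_pos"],s["ft_force"])
E
```

```text
time_s: 13.85
ee_pos: [0.5107, 0.0189, 0.0594]
tcp_rot: [0.001, 0.979, 0.204, 0.0]
ft_force: [-5.4, 2.1, 19.9]
finger_gap: 0.0482
finger_force: 45.0
[[ 9.169e-01  3.992e-01  1.100e-03]
 [ 3.992e-01 -9.169e-01 -1.800e-03]
 [ 3.000e-04  2.100e-03 -1.000e+00]] [0.36242432 0.94487214 0.07460741] [0.51071932 0.01885542 0.0594014 ] [-5.35578742  2.10308172 19.87763992]
```

Held shut, level and steady: about 20 N on the tool, 45 N grip. I hand it in.

```bash
python3 -c "
from workcell import *
print(close_job())"
```

```text
the job is handed in; nothing more can be done
None
```

The nickel upper half is on both dowels with the copper pipes at the same end, the joint looked closed at both lugs, and the arm is holding it shut with about 20 N; I handed the job in at about 14 s of the 37 s.

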